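# Park the core reader's cursor at the bark-end stop

### The job

Get the core reader ready for measuring: with the fingertips press down the black thumb pad in the middle of its sliding cursor to free the brake, and keep it pressed while you slide the cursor gently along the rail until it rests against the stop that carries the pointer (the bark end of the core). Then lift off, so that the brake holds the cursor there. Only press and push, never hard; lift nothing, and leave the core and the things round the reader where they lie.

Things in the scene. Friction and masses are not known exactly. Their poses are not given: they have to be found in the camera images.
- reader: the core reader, a fixed aluminium base 112 x 380 mm on the bench, 13 mm tall, with a steel T-rail along its whole length; origin under its centre; its y axis runs along the rail, its x axis across it (the trough with the core lies at x = -28 mm, the rail at x = +22 mm), z up
- cursor (a joint): where the cursor stands along the rail, m, 0 in the middle of the reader, growing along the reader's +y. With the brake freed the cursor slides with about 2 N; with the brake closed it holds against about 20 N or more
- cursor_mark (a point): centre of the cursor's body top, 52 mm above the bench. The cursor is a grey saddle on the rail, 46 mm across it and 64 mm along it, with a round black lens on its near side that hangs over the core (top 47 mm above the bench, reaching 69 mm from the rail's middle)
- pad_top (a point): centre of the top face of the black thumb pad on the cursor, 62 mm above the bench when released; the pad is 30 mm across the rail and 44 mm along it, with a rim 4 mm wide and 2.3 mm high at each end along the rail, so 36 mm are flat between the rims; a lightly pressing fingertip may slip on it until it meets a rim
- thumb_pad (a joint): how far the thumb pad is pressed down, m, 0 released to 0.006 fully down, against a spring. The brake is free once the pad is 2 mm down (about 4 N); fully down takes about 8 N, and the pad then sits hard. Released, it springs up and the brake closes at once
- pointer_mark (a point): centre of the top of the pointer stop, 52 mm above the bench, on the rail's middle line: a dark steel block clamped on the rail, 20 mm along it and 46 mm across, with a flat pointer arm of the same steel (top at 53 mm) whose diamond-shaped head reaches out over the core. It may be at either end of the rail. The cursor rests against it when cursor_mark is 42 mm from pointer_mark
- pointer_stop: the same pointer stop; origin on the bench below pointer_mark, axes as the reader's
- plain_mark (a point): centre of the top line of the plain stop at the other end of the rail, 52 mm above the bench: the same clamp block, 50 mm tall, without a pointer
- plain_stop: the same plain stop; origin on the bench below plain_mark, axes as the reader's
- core: mounted wood core, a lath 22 x 300 x 16 mm lying loose in the reader's trough; origin under its centre, y along it
- film_can: bystander round the reader: black film can with a grey lid, 34 mm across, 50 mm tall; origin under its centre
- vial: bystander round the reader: clear vial of wood dust with a white cap, 29 mm across, 54 mm tall; origin under its centre
- pencil: bystander round the reader: yellow pencil lying flat, 141 mm long, 7 mm thick; origin under its centre
- rubber_eraser: bystander round the reader: blue and white eraser lying flat, 20 x 45 x 12 mm; origin under its centre
- folding_loupe: bystander round the reader: folding loupe lying flat, 29 x 66 x 14 mm; origin under its centre

How it is judged:
On the way, in this order (a step that is already met when the one before it is completed fails the run):
1. the thumb pad is pressed down while the cursor is still away from the pointer stop (value of joint thumb_pad above 0.0015 m and horizontal distance between cursor_mark and pointer_mark above 0.05 m), for 0.05 s.
2. with the pad still pressed, the cursor has come up against the pointer stop (value of joint thumb_pad above 0.0005 m and horizontal distance between cursor_mark and pointer_mark below 0.044 m), for 0.05 s.
At the end, for the whole second after the job is handed in: The cursor rests against the pointer stop (gap under 2 mm), the thumb pad is up again so that the brake holds (less than 0.8 mm down), the cursor is at rest, the core is within 8 mm and each bystander within 15 mm of where it lay (horizontal distance between cursor_mark and pointer_mark below 0.044 m and value of joint thumb_pad below 0.0008 m and velocity of joint cursor between -0.005 and 0.005 m/s and distance of each of film_can, vial, pencil, rubber_eraser, folding_loupe from where it was at the start of the episode below 0.015 m and distance of core from where it was at the start of the episode below 0.008 m); the robot touches nothing.
It fails at once if the core is shifted or lifted (distance of core from where it was at the start of the episode above 0.008 m).
It fails at once if a thing beside the reader is shifted, knocked over or lifted (distance of any of film_can, vial, pencil, rubber_eraser, folding_loupe from where it was at the start of the episode above 0.015 m).
It fails at once if the cursor is dragged against its closed brake, the pad not pressed (value of joint thumb_pad below 0.0005 m and (velocity of joint cursor above 0.04 m/s or velocity of joint cursor below -0.04 m/s)).
It fails at once if the cursor is rammed against a stop (over 40 N) (contact force between cursor and pointer_stop above 40 N or contact force between cursor and plain_stop above 40 N).
It fails at once if the cursor or its pad is gripped or pressed hard (over 40 N) (contact force between the fingers and cursor above 40 N).
It also fails if it takes over 35 s, if anything falls off the work surface, if the arm or the gripper's body presses on something with over 40 N, if the wrist force passes 120 N, or if a joint passes its speed limit or range.

### The arm

A 6-joint arm with a two-finger parallel gripper is mounted at the origin on a cart in front of the work surface, level with it; the furniture and walls round the work are solid. World frame = base frame: x ahead of the robot, y to its left, z up, the work surface at z = 0. Lengths are in m, angles in rad, forces in N, time in s.
With the tool pointing down it reaches from about 0.375 to 0.975 m from the base axis. Payload 3.8 kg.
Tool frame: the origin (TCP) lies between the finger pads; the fingertips stand 25 mm ahead of it and the grasp point (between the pads) lies 6 mm ahead of it (arm.tip_reach is the z of the fingertips in the tool frame, in m); z points along the fingers, y is the line along which they close (so a half turn about z gives the same grasp; the last joint's range is limited). The gripper opens to 88 mm and grips with 3 to 60 N. Pads are 18 mm wide; open, the fingers measure 123 mm over their backs; the gripper's body (75 mm by 187 mm) begins 45 mm behind the grasp point.
Start: joints at [-1.137, 0.264, 1.604, -0, 1.274, -0.037], TCP at [0.306, -0.602, 0.264] pointing down, gripper open.
Joint ranges: [-2.63, 2.63], [-0.94, 2.18], [0.31, 2.57], [-1.31, 4.45], [0, 2.66], [-2.55, 2.55]. Speed limits (rad/s): [2.57, 2.57, 3.14, 3.14, 3.14, 3.14].

### API

Orientations are given as a rotation vector (axis times angle).
In Python, from workcell import get_obs, get_image, camera_info, ticket, arm gives the robot as it stands. The module is installed in compiled form; this text tells all that it offers.
- The arm moves only by the tool arm_command, never from a script. Its argument "series" is a list of rows, each a list of 7 numbers: the shift along the world's x, y, z each as a share of 500 mm, from -1 to 1, then the turn, a rotation vector about the world's x, y, z each as a share of 60 degrees, from -1 to 1, then the opening, from 0 (shut) to 1 (fully open). In form: [[dx, dy, dz, rx, ry, rz, grip], ...]. A call has 1 to 20 rows; each row is the pose to reach, as a shift and turn from the pose commanded when the call began; what a row does not reach only later rows make up. A row lasts 1/10 s, in which the tool goes at most 50 mm and 8.59 degrees, less where a joint would pass 70% of its speed; a pose out of reach is approached as far as the arm can. A call with a number of a shift or a turn outside -1 to 1 is refused whole. A call with a gripper value outside its range is refused whole. The fingers move at their own pace and stop on an object; the grip force is fixed at half the most. Time passes only in rows, so rows that repeat a pose let the fingers close. It gives the time, the measured TCP pose, the force, the opening and the grip force at its end, in the units of the state.
- get_obs(): the state, without advancing time (a new reading comes with each control period).
- get_image(name): name is "scene" or "top"; returns the picture (480x640x3 uint8, red, green, blue); there is no depth.
- camera_info(name): a dict with "mtx" (3x3 intrinsics, pixels), "k1" (the pictures are not rectified: a ray, as slopes to the right and down, at radius r is drawn at 1 + k1 r^2 times it, then the intrinsics apply), "R" (3x3) and "t" (3): a world point X has camera coordinates R X + t. Camera axes: x right, y down, z forward; pixel columns grow to the right and rows downward; lengths in m; the calibration is good to about 2 mm. A picture is of the moment at which its call begins. camera_info takes no time and is no camera call.
- ticket.close_job(): hands the job in; it is judged then, once.
The state is a dict: "time": time; "joints": joint angles; "joint_vel": joint speeds; "tau": joint torques, N m; "eef_pos": TCP position; "ee_rot": TCP orientation; "force": force on the tool from outside, world axes, zero at the start; "moment": the same for the moment, N m; "width": opening from 0.0 (shut) to 1.0 (fully open); "grip_force": force on a finger pad.
Only numpy, scipy, OpenCV 4.12 (cv2) and the standard library are available. Lean on these libraries where they do the work, as an engineer would, in place of code of your own. Each camera call takes 0.05 s, during which the arm holds its last target. There are 200 camera calls.

## Working session

There is one attempt and no reset: what is moved stays moved. The work goes in short steps, Python scripts to look and compute and a tool call to move; the robot and the scene stay as the last step left them, time stands still between calls to the robot, and variables do not carry over. Pictures are saved under pics/ and viewed, at most 10 in all, crops included, and the job is handed in when it is done.

Besides the shell and the picture viewer there is one more tool, called after "Request:" as name(argument=value, ...), one argument or row to a line, values as JSON. arm_command: Moves the arm, as the interface text tells. Its arguments: {"type":"object","properties":{"series":{"type":"array"}},"required":["series"]}

```bash
mkdir -p pics; python3 - <<'E'
from workcell import *
import cv2
for n in("top","scene"):
    cv2.imwrite(f"pics/{n}0.png",get_image(n)[:,:,::-1]); c=camera_info(n); print(n,c)
o=get_obs(); print(o, arm.tip_reach)
E
```

```text
top {'mtx': array([[512.99987002,   0.        , 310.31043942],
       [  0.        , 512.99987002, 231.49630909],
       [  0.        ,   0.        ,   1.        ]]), 'k1': -0.049493249831422566, 'R': array([[ 0.01616125, -0.99985503,  0.00536093],
       [-0.98265526, -0.0168734 , -0.1846725 ],
       [ 0.18473618, -0.00228341, -0.98278549]]), 't': array([-0.12725585,  0.54722031,  0.82935657])}
scene {'mtx': array([[595.07840305,   0.        , 316.20536056],
       [  0.        , 595.07840305, 243.9632478 ],
       [  0.        ,   0.        ,   1.        ]]), 'k1': -0.17943296506885995, 'R': array([[-0.80432236, -0.59402246,  0.01424273],
       [-0.23464472,  0.29551098, -0.92607511],
       [ 0.54590053, -0.74820491, -0.37707032]]), 't': array([0.37308372, 0.23450318, 0.49505876])}
{'time': 0.1, 'joints': array([-1.13688968e+00,  2.64694401e-01,  1.60521803e+00, -3.39873637e-05,
        1.27368172e+00, -3.68950576e-02]), 'joint_vel': array([ 5.80356357e-04,  2.12834278e-04, -4.03191298e-03,  1.55750565e-03,
        1.22644970e-03,  9.64239442e-05]), 'tau': array([ 6.07163402e-04, -5.03620863e+01, -3.58070326e+01,  7.30672851e-02,
        2.33079441e-02, -5.69794895e-05]), 'eef_pos': array([ 0.30592947, -0.60104215,  0.26251174]), 'ee_rot': array([-3.05304487e+00, -7.32281524e-01,  6.69615611e-04]), 'force': array([ 0.40641661,  0.00413765, -0.19885995]), 'moment': array([0.02211121, 0.00203705, 0.01936324]), 'grip_force': 0.0, 'width': 0.9962042478447053} 0.025
```

View pics/top0.png

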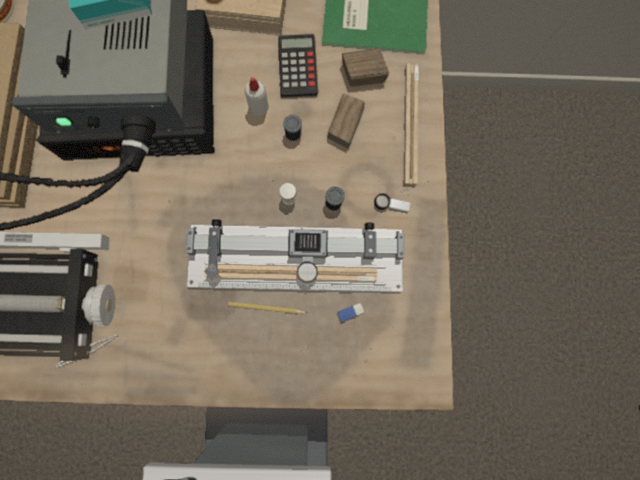

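View pics/scene0.png

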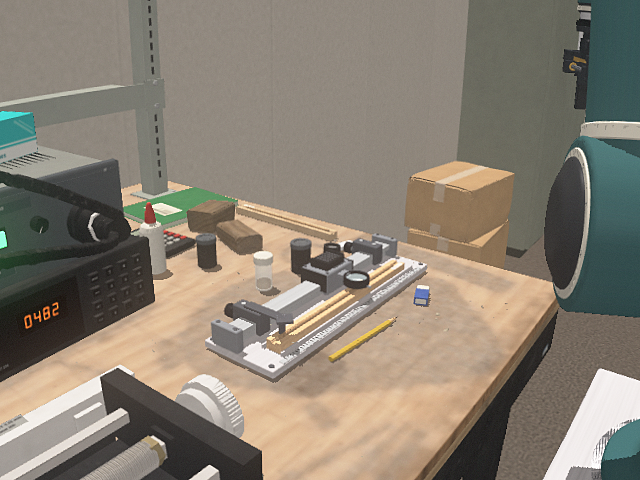

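The pointer stop is at the left, around (214,240) in the top view, which is world +y. The cursor pad is at about (308,242) and the plain stop at about (370,240). I'll enlarge this area to measure it.

```bash
cat > h.py <<'E'
import numpy as np, cv2
from workcell import *
def world(n,uv,z):
    c=camera_info(n); d=cv2.undistortPoints(np.array([[uv]],float),c["mtx"],np.array([c["k1"],0,0,0,0]))[0,0] 
    r=c["R"].T@np.array([*d,1]); o=-c["R"].T@c["t"]; return o+r*(z-o[2])/r[2]
def pix(n,X):
    c=camera_info(n); return cv2.projectPoints(np.array([X],float),cv2.Rodrigues(c["R"])[0],c["t"],c["mtx"],np.array([c["k1"],0,0,0,0]))[0][0,0]
E
python3 - <<'E'
from h import *
im=cv2.imread("pics/top0.png")[180:300,180:410]
cv2.imwrite("pics/crop.png",cv2.resize(im[30:110,0:160],None,fx=5,fy=5,interpolation=cv2.INTER_CUBIC))
E
```

```text
(no output)
```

View pics/crop.png

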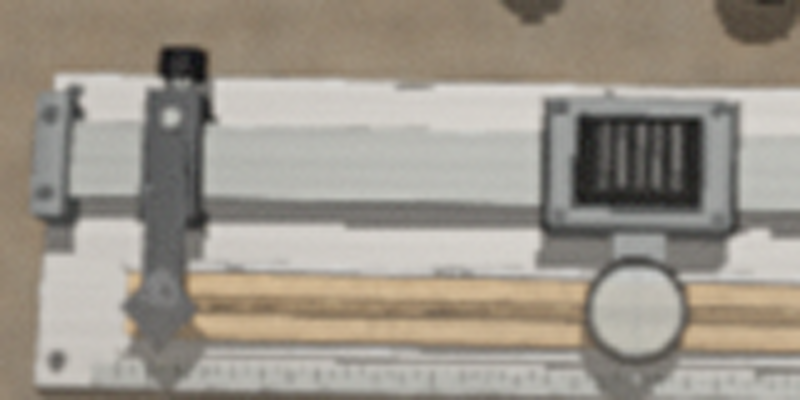

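```bash
python3 - <<'E'
from h import *
from scipy.spatial.transform import Rotation as R
f=lambda x,y:(180+(x+.5)/5-.5,210+(y+.5)/5-.5)
np.set_printoptions(precision=4,suppress=True)
print("pad",world("top",f(639,161),.062))
print("body",world("top",f(642,164),.052))
for p in((577,115),(702,115),(577,208),(702,208)): print(world("top",f(*p),.062))
print("pointer arm",world("top",f(147,130),.053),world("top",f(188,130),.053))
print("base left",world("top",f(37,388),.013),world("top",f(55,73),.013))
print(world("top",(402,291),.013))
print("supply",world("top",(213,153),0),world("top",(213,153),.1), world("top",(185,95),.2))
o=get_obs(); print(R.from_rotvec(o["ee_rot"]).as_matrix())
im=cv2.imread("pics/top0.png")[205:300,300:420]
cv2.imwrite("pics/crop2.png",cv2.resize(im,None,fx=5,fy=5,interpolation=cv2.INTER_CUBIC))
E
```

```text
pad [ 0.5295 -0.1135  0.062 ]
body [ 0.5301 -0.1145  0.052 ]
[ 0.5449 -0.0922  0.062 ]
[ 0.5456 -0.1345  0.062 ]
[ 0.5131 -0.0929  0.062 ]
[ 0.5138 -0.135   0.062 ]
pointer arm [0.5388 0.0552 0.053 ] [0.5391 0.0411 0.053 ]
base left [0.453  0.0972 0.013 ] [0.5661 0.0975 0.013 ]
[ 0.4527 -0.2813  0.013 ]
supply [0.7056 0.0667 0.    ] [0.6708 0.0468 0.1   ] [0.7271 0.0742 0.2   ]
[[ 0.8912  0.4536 -0.0009]
 [ 0.4536 -0.8912  0.0018]
 [ 0.     -0.002  -1.    ]]
```

View pics/crop2.png

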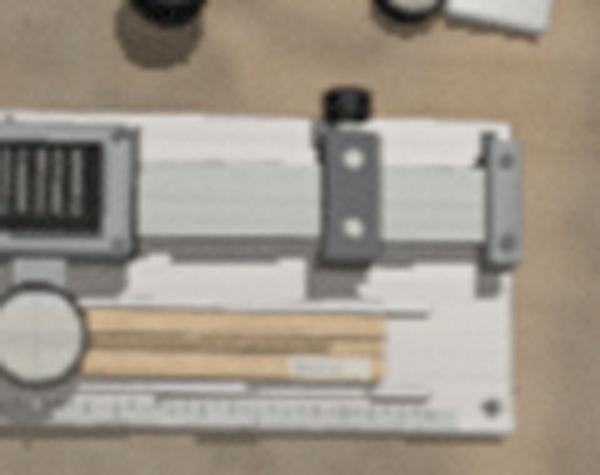

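Request:
arm_command(
  series=[
    [0.447,0.977,0,0,0,1,0],
    [0.447,0.977,0,0,0,1,0],
    [0.447,0.977,0,0,0,1,0],
    [0.447,0.977,0,0,0,1,0],
    [0.447,0.977,0,0,0,1,0],
    [0.447,0.977,0,0,0,1,0],
    [0.447,0.977,0,0,0,1,0],
    [0.447,0.977,0,0,0,1,0],
    [0.447,0.977,0,0,0,1,0],
    [0.447,0.977,0,0,0,1,0],
    [0.447,0.977,0,0,0,1,0],
    [0.447,0.977,0,0,0,1,0],
    [0.447,0.977,0,0,0,1,0],
    [0.447,0.977,0,0,0,1,0],
    [0.447,0.977,0,0,0,1,0],
    [0.447,0.977,0,0,0,1,0],
  ],
)

```text
time: 1.7
eef_pos: [0.5292, -0.1143, 0.2637]
ee_rot: [2.281, 2.16, -0.0]
force: [-0.9, 0.1, 0.7]
width: 0.011
grip_force: 0.0
```

Request:
arm_command(
  series=[
    [0,0,-0.1,0,0,0.05,0],
    [0,0,-0.18,0,0,0.05,0],
    [0,0,-0.24,0,0,0.05,0],
    [0,0,-0.29,0,0,0.05,0],
    [0,0,-0.32,0,0,0.05,0],
    [0,0,-0.33,0,0,0.05,0],
    [0,0,-0.33,0,0,0.05,0],
    [0,0,-0.33,0,0,0.05,0],
  ],
)

```text
time: 2.5
eef_pos: [0.5308, -0.1135, 0.1001]
ee_rot: [2.221, 2.219, 0.002]
force: [0.6, 0.6, -0.2]
width: 0.004
grip_force: 0.0
```

```bash
python3 - <<'E'
from h import *
o=get_obs(); print(o["eef_pos"],o["force"])
a=get_image("top")[:,:,::-1]; b=get_image("scene")[:,:,::-1]
a=cv2.resize(a[190:300,180:340],(800,550)[:2] and (640,440)); b=cv2.resize(b[210:320,260:420],(640,440))
cv2.imwrite("pics/t1.png",cv2.resize(np.hstack([a,b]),(800,275)))
cv2.imwrite("pics/s1.png",b)
E
```

```text
[ 0.53079737 -0.11354871  0.10011555] [ 0.60904523  0.59836892 -0.18317908]
```

View pics/s1.png

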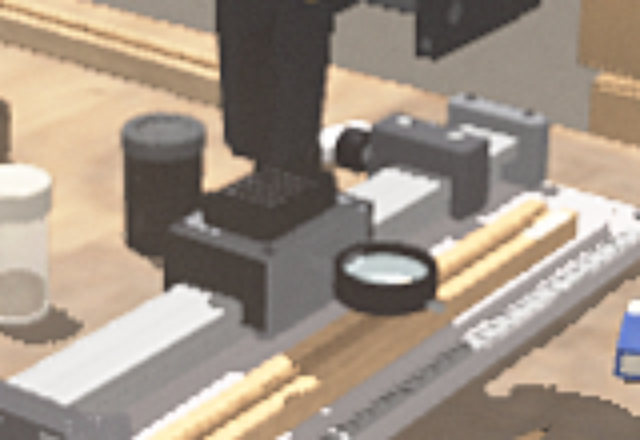

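View pics/t1.png

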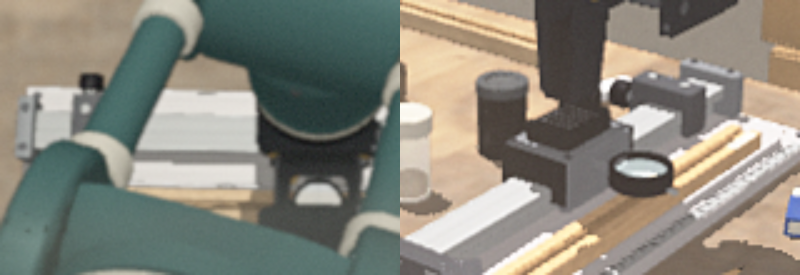

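```bash
python3 - <<'E'
from h import *
f=lambda p:np.round((pix("scene",p)-[260,210])*4)
x,y=.5295,-.1135
for dx in(-15,15):
  for dy in(-22,22): print("pad",dx,dy,f((x+dx/1e3,y+dy/1e3,.062)))
for dx in(-17.5,17.5):
  for dy in(-9,9): print("tip",dx,dy,f((.5308+dx/1e3,-.1135+dy/1e3,.075)))
E
```

```text
pad -15 -22 [338. 181.]
pad -15 22 [267. 221.]
pad 15 -22 [270. 161.]
pad 15 22 [197. 199.]
tip -17.5 -9 [321. 160.]
tip -17.5 9 [292. 175.]
tip 17.5 -9 [241. 136.]
tip 17.5 9 [211. 151.]
```

Request:
arm_command(
  series=[
    [0,0,-0.01,0,0,0,0],
    [0,0,-0.018,0,0,0,0],
    [0,0,-0.023,0,0,0,0],
    [0,0,-0.027,0,0,0,0],
    [0,0,-0.03,0,0,0,0],
    [0,0,-0.03,0,0,0,0],
    [0,0,-0.03,0,0,0,0],
  ],
)

```text
time: 3.3
eef_pos: [0.5296, -0.113, 0.084]
ee_rot: [-2.222, -2.221, 0.0]
force: [-2.9, 0.5, 5.0]
width: 0.004
grip_force: 2.3
```

Request:
arm_command(
  series=[
    [0,0,-0.001,0,0,0,0],
    [0,0,-0.003,0,0,0,0],
    [0,0,-0.003,0,0,0,0],
    [0,0,-0.003,0,0,0,0],
  ],
)

```text
time: 3.7
eef_pos: [0.5297, -0.113, 0.0826]
ee_rot: [-2.222, -2.221, 0.0]
force: [-1.8, 0.7, 6.7]
width: 0.007
grip_force: 3.3
```

Request:
arm_command(
  series=[
    [0,0.004,0,0,0,0,0],
    [0,0.01,0,0,0,0,0],
    [0,0.018,0,0,0,0,0],
    [0,0.026,0,0,0,0,0],
    [0,0.034,0,0,0,0,0],
    [0,0.042,0,0,0,0,0],
    [0,0.05,0,0,0,0,0],
    [0,0.058,0,0,0,0,0],
    [0,0.066,0,0,0,0,0],
    [0,0.074,0,0,0,0,0],
    [0,0.082,0,0,0,0,0],
    [0,0.09,0,0,0,0,0],
    [0,0.098,0,0,0,0,0],
    [0,0.106,0,0,0,0,0],
    [0,0.114,0,0,0,0,0],
    [0,0.122,0,0,0,0,0],
    [0,0.13,0,0,0,0,0],
  ],
)

```text
time: 5.4
eef_pos: [0.5314, -0.0505, 0.0835]
ee_rot: [2.216, 2.218, -0.001]
force: [-0.6, -8.4, 5.0]
width: 0.005
grip_force: 5.2
```

```bash
python3 - <<'E'
from h import *
o=get_obs(); print(o["eef_pos"],o["force"])
b=get_image("scene")[:,:,::-1]
cv2.imwrite("pics/s2.png",cv2.resize(b[220:370,200:400],(800,600)))
E
```

```text
[ 0.5314242  -0.05052584  0.08345037] [-0.5694197  -8.38211594  4.97086167]
```

View pics/s2.png

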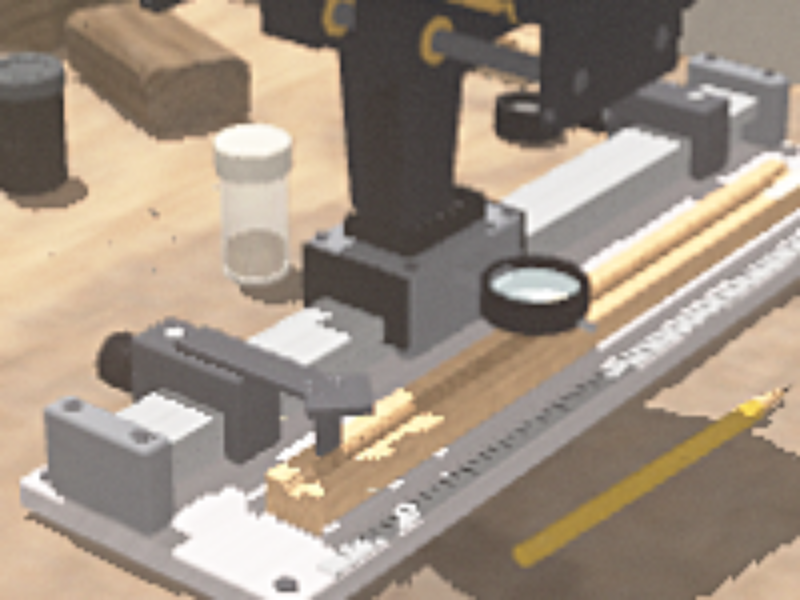

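The cursor is travelling with the fingertips at its forward rim. I'll press slightly deeper, let it settle and check the side force.

Request:
arm_command(
  series=[
    [0,0,-0.002,0,0,0,0],
    [0,0,-0.002,0,0,0,0],
    [0,0,-0.002,0,0,0,0],
  ],
)

```text
time: 5.75
eef_pos: [0.5314, -0.0493, 0.0825]
ee_rot: [2.218, 2.218, 0.002]
force: [-0.4, -3.7, 7.2]
width: 0.005
grip_force: 5.6
```

Request:
arm_command(
  series=[
    [0,0.004,0,0,0,0,0],
    [0,0.01,0,0,0,0,0],
    [0,0.017,0,0,0,0,0],
    [0,0.024,0,0,0,0,0],
    [0,0.031,0,0,0,0,0],
    [0,0.038,0,0,0,0,0],
    [0,0.045,0,0,0,0,0],
    [0,0.052,0,0,0,0,0],
    [0,0.059,0,0,0,0,0],
    [0,0.066,0,0,0,0,0],
    [0,0.073,0,0,0,0,0],
    [0,0.08,0,0,0,0,0],
    [0,0.087,0,0,0,0,0],
    [0,0.093,0,0,0,0,0],
    [0,0.098,0,0,0,0,0],
    [0,0.1,0,0,0,0,0],
    [0,0.1,0,0,0,0,0],
  ],
)

```text
time: 7.45
eef_pos: [0.5316, 0.001, 0.0826]
ee_rot: [2.218, 2.219, 0.003]
force: [-0.2, -4.6, 6.1]
width: 0.002
grip_force: 5.5
```

Next I'll creep at 2 mm per row.

Request:
arm_command(
  series=[
    [0,0.003,0,0,0,0,0],
    [0,0.006,0,0,0,0,0],
    [0,0.009,0,0,0,0,0],
    [0,0.012,0,0,0,0,0],
    [0,0.015,0,0,0,0,0],
    [0,0.018,0,0,0,0,0],
    [0,0.018,0,0,0,0,0],
  ],
)

```text
time: 8.15
eef_pos: [0.5317, 0.01, 0.0826]
ee_rot: [2.218, 2.219, 0.003]
force: [-0.1, -2.1, 6.5]
width: 0.005
grip_force: 5.5
```

```bash
python3 - <<'E'
from h import *
b=get_image("scene")[:,:,::-1]
cv2.imwrite("pics/s3.png",cv2.resize(b[250:370,200:360],(800,600)))
E
```

```text
(no output)
```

View pics/s3.png

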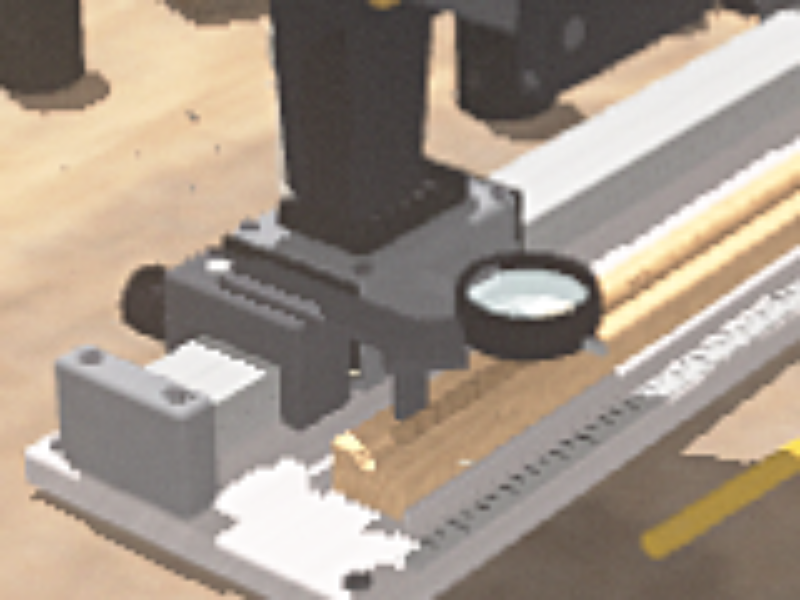

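The picture shows a narrow gap of a few mm left, at about (290,290). I'll go on in 1 mm steps.

Request:
arm_command(
  series=[
    [0,0.002,0,0,0,0,0],
    [0,0.004,0,0,0,0,0],
    [0,0.006,0,0,0,0,0],
    [0,0.008,0,0,0,0,0],
    [0,0.008,0,0,0,0,0],
  ],
)

```text
time: 8.7
eef_pos: [0.5317, 0.0139, 0.0826]
ee_rot: [2.218, 2.219, 0.003]
force: [0.3, -4.4, 6.7]
width: 0.004
grip_force: 5.5
```

Request:
arm_command(
  series=[
    [0,0.002,0,0,0,0,0],
    [0,0.004,0,0,0,0,0],
    [0,0.004,0,0,0,0,0],
  ],
)

```text
time: 9.0
eef_pos: [0.5317, 0.0144, 0.0826]
ee_rot: [2.216, 2.218, -0.001]
force: [-0.4, -10.4, 7.3]
width: 0.005
grip_force: 6.6
```

Request:
arm_command(
  series=[
    [0,0.002,0,0,0,0,0],
    [0,0.002,0,0,0,0,0],
    [0,0.002,0,0,0,0,0],
  ],
)

```text
time: 9.3
eef_pos: [0.5317, 0.0147, 0.0826]
ee_rot: [2.215, 2.218, -0.002]
force: [0.6, -12.5, 7.1]
width: 0.004
grip_force: 7.8
```

It is firmly against the stop at 12 N. I'll ease off the preload, then lift straight up.

Request:
arm_command(
  series=[
    [0,-0.002,0,0,0,0,0],
    [0,-0.004,0,0,0,0,0],
    [0,-0.004,0.006,0,0,0,0],
    [0,-0.004,0.014,0,0,0,0],
    [0,-0.004,0.03,0,0,0,0],
    [0,-0.004,0.08,0,0,0,0],
    [0,-0.004,0.16,0,0,0,0],
    [0,-0.004,0.24,0,0,0,0],
    [0,-0.004,0.3,0,0,0,0],
    [0,-0.004,0.3,0,0,0,0],
    [0,-0.004,0.3,0,0,0,0],
  ],
)

```text
time: 10.4
eef_pos: [0.53, 0.016, 0.2316]
ee_rot: [2.221, 2.22, 0.002]
force: [-0.9, -0.5, -0.3]
width: 0.002
grip_force: 0.0
```

```bash
python3 - <<'E'
from h import *
b=get_image("scene")[:,:,::-1]
cv2.imwrite("pics/s4.png",cv2.resize(b[230:380,200:400],(800,600)))
E
```

```text
(no output)
```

View pics/s4.png

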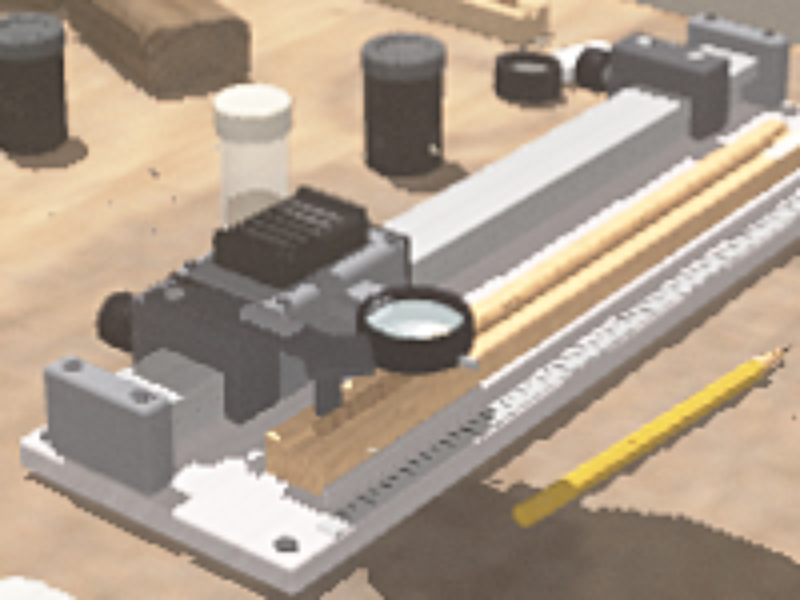

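The cursor sits against the pointer stop at about (235,270), the pad is up, and nothing else has moved.

```bash
python3 -c "
from workcell import ticket
print(ticket.close_job())"
```

```text
the job is handed in; nothing more can be done
None
```

The cursor was slid with the pad pressed until it rested against the pointer stop; I then lifted off and handed the job in. The last picture shows no gap, the pad up and nothing else moved; the hand-in returned no verdict.

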